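Set the stirrer to speed seven and start it

TASK

With closed fingertips, push the pointer arm of the stirrer's speed selector round clockwise, click by click, to position seven (the seventh click from off, the longer mark), never going on to eight and without gripping the selector. Only then press the round start button fully down with the fingertips and let it spring back. Leave the timer knob and all the glassware, bottles and boxes alone.

Things in the scene. Friction and masses are not known exactly. Their poses are not given: they have to be found in the camera images.
- console: white stirrer console, fixed, 240 (x) x 360 (y) x 60 mm tall; origin at the centre of its underside, x away from its front edge (the one nearest the robot), y left, z up. On its flat top, in console x, y: speed selector at (0, +80) mm, smaller timer knob (+55, -110), start button (-50, -110)
- selector_axis (a point): on the selector's turning axis at the height of the console top; fixed, axes as the console's. Around it black marks on the console, 58 to 66 mm from the axis, one per position 30 degrees apart; the off mark is longer (to 78 mm) and lies 135 degrees counterclockwise from console +x; position 7 lies 75 degrees clockwise from console +x
- selector_tip (a point): top of the outer end of the selector's pointer arm, 50 mm from the axis, 34 mm above the console top; its x points outward along the arm, z up. The selector: black hub 38 mm wide, 34 mm tall, on a 56 mm wide, 7 mm high skirt, with ONE arm, a bar 12 mm wide reaching 50 mm from the axis, from 8 to 34 mm above the console top, white line on top
- selector (a joint): angle of the speed selector (rad), clockwise from above: 0 = off (end stop), one click per 0.5236 (30 degrees), 9 = 4.712 (end stop). Starts at any of 0 to 4. A spring detent: the arm's end needs about 4 to 5 N to leave a position; past half way it snaps to the next one by itself and settles there when let go
- timer_tip (a point): on the timer knob, a round black knob 34 mm wide, 28 mm tall, with a short bar on top, found at any angle: the end of the bar's white line, 15 mm from the knob's axis. To be left as it is.
- start_top (a point): centre of the top of the start button, a round grey button 30 mm wide in a 46 mm wide, 12 mm high collar; its top stands 22 mm above the console top, moves with it, and goes straight down 6 mm
- start (a joint): travel of the start button (m): 0 released, 0.006 fully down; it springs back; about 1.5 N to begin and 5 N to hold fully down
- vial: small amber screw-cap vial, 24 mm wide, 45 mm tall, standing on the console; loose; origin at the centre of its underside. To be left alone.
- dish: shallow round glass dish, 48 mm wide, 14 mm tall, on the console; loose; origin at the centre of its underside. To be left alone.
- beaker: glass beaker, 70 mm wide, 90 mm tall, on the bench beside the console; loose; origin at the centre of its underside. To be left alone.
- jar: amber jar, 64 mm wide, 100 mm tall, on the bench beside the console; loose; origin at the centre of its underside. To be left alone.
- bottle: white bottle, 68 mm wide, 140 mm tall, on the bench beside the console; loose; origin at the centre of its underside. To be left alone.
- tip_box: grey box, 120 x 85 x 60 mm tall, on the bench beside the console; loose; origin at the centre of its underside. To be left alone.

How it is judged:
By the outcome, as a careful person would: the job done as asked, in the order asked, and still so for the second after the job is handed in, with the robot touching nothing.
It also fails if it takes over 64 s, if anything falls off the work surface, if the arm or the gripper's body presses on something with over 40 N, if the wrist force passes 120 N, or if a joint passes its speed limit or range.

ROBOT

A 6-joint arm with a two-finger parallel gripper is mounted at the origin on the work surface. World frame = base frame: x ahead of the robot, y to its left, z up, the work surface at z = 0. Lengths are in mm, angles in rad, forces in N, time in s.
With the tool pointing down it reaches from about 325 to 775 mm from the base axis. Payload 5.5 kg.
Tool frame: the origin (TCP) lies midway between the tips of the shut fingers; the grasp point (between the pads) lies 19 mm behind it; z points along the fingers, y is the line along which they close (so a half turn about z gives the same grasp; the last joint's range is limited). The gripper opens to 85 mm and grips with 20 to 120 N. Pads are 22 mm wide; open, the fingers measure 114 mm over their backs; the gripper's body (76 mm by 85 mm) begins 54 mm behind the grasp point. The pads swing forward as they close: fully open they stand 13 mm farther back than shut.
Start: joints at [-0.057, 0.091, 1.231, -0, 1.82, -0.057], TCP at [600.014, -0.003, 231.275] pointing down, gripper open.
Joint ranges: [-2.87, 2.87], [-0.86, 2.18], [0.17, 2.46], [-1.51, 4.65], [0.06, 2.69], [-2.65, 2.65]. Speed limits (rad/s): [2.57, 2.57, 3.01, 3.14, 3.14, 3.14].

INTERFACE

Orientations are given as a unit quaternion [x, y, z, w].
In Python, from cell import status, imaging, job gives the robot as it stands. The module is installed in compiled form; this text tells all that it offers.
- The arm moves only by the tool carry_out, never from a script. Its arguments are lists of equal length, an entry for each row: "claw": the opening, from 0 (shut) to 1 (fully open); "offset": the shift along the tool's x, y, z in m, a list of three; "angular": the turn, a rotation vector about the tool's x, y, z in degrees, a list of three. In form: {"claw": [claw, ...], "offset": [[dx, dy, dz], ...], "angular": [[ax, ay, az], ...]}. A call has 1 to 20 rows; each row is the pose to reach, as a shift and turn from the pose commanded when the call began, along the tool's axes at that moment; what a row does not reach only later rows make up. A row lasts 1/8 s, in which the tool goes at most 62.5 mm and 10.7 degrees, less where a joint would pass 70% of its speed; a pose out of reach is approached as far as the arm can. A call with a gripper value outside its range is refused whole. The fingers move at their own pace and stop on an object; "grip_force" is the grip in N (left out, the last holds). Time passes only in rows, so rows that repeat a pose let the fingers close. It gives the time, the measured TCP pose, the force, the opening and the grip force at its end, in the units of the state.
- status.sense(): the state, without advancing time (a new reading comes with each control period).
- imaging.grab_frame(name): name is "scene" or "side" or "wrist"; returns a dict with "pixels" (384x512x3 uint8, red, green, blue), "depth" (384x512 float32, mm along the optical axis (not along the pixel's ray), 0 where there is no reading), "fx", "fy", "cx", "cy" (pixels), "R" (3x3) and "t" (3): a world point X has camera coordinates R X + t; the wrist camera has in their place "hand_eye" (4x4, takes a point from camera to tool coordinates, whose origin is the TCP and whose axes are the flange's). Camera axes: x right, y down, z forward; pixel columns grow to the right and rows downward; lengths in mm; the calibration is good to about 2 mm. The wrist camera is an equidistant fisheye: a pixel r from the principal point sees the ray r / f radians off the axis. A picture is of the moment at which its call begins: read the wrist's pose just before it.
- job.sign_off(): hands the job in; it is judged then, once.
The state is a dict: "time": time; "joint_pos": joint angles; "joint_velocities": joint speeds; "tau": joint torques, N m; "eef_pos": TCP position; "orientation": TCP orientation; "wrist_force": force on the tool from outside, world axes, zero at the start; "wrist_torque": the same for the moment, N m; "gripper_width": finger opening in mm; "grasp_force": force on a finger pad.
Only numpy, scipy, OpenCV 4.12 (cv2) and the standard library are available. Lean on these libraries where they do the work, as an engineer would, in place of code of your own. Each camera call takes 0.05 s, during which the arm holds its last target. There are 200 camera calls.

## Working session

There is one attempt and no reset: what is moved stays moved. The work goes in short steps, Python scripts to look and compute and a tool call to move; the robot and the scene stay as the last step left them, time stands still between calls to the robot, and variables do not carry over. Pictures are saved under pics/ and viewed, at most 13 in all, crops included, and the job is handed in when it is done.

Besides the shell and the picture viewer there is one more tool, called after "Emit:" as name(argument=value, ...) on one line, values as JSON. carry_out: Moves the arm, as the interface text tells. Its arguments: {"type":"object","properties":{"claw":{"type":"array"},"offset":{"type":"array"},"angular":{"type":"array"},"grip_force":{"type":"number"}},"required":["claw","offset","angular"]}

```bash
mkdir -p pics; cat > h.py <<'E'
import numpy as np, cv2
from cell import status, imaging, job
def save(n,name):
    f=imaging.grab_frame(n); np.savez('pics/'+name+'.npz',**f)
    cv2.imwrite('pics/'+name+'.png',cv2.resize(f['pixels'][:,:,::-1],(800,600),interpolation=cv2.INTER_CUBIC)); return f
def load(name): return dict(np.load('pics/'+name+'.npz'))
def pt(f,u,v,z=None):
    "world point of pixel (native); by depth, or by plane height z"
    d=np.array([(u-f['cx'])/f['fx'],(v-f['cy'])/f['fy'],1.])
    R,t=f['R'],f['t']; c=-R.T@t; r=R.T@d
    if z is None: return c+r*float(f['depth'][int(round(v)),int(round(u))])
    return c+r*(z-c[2])/r[2]
E
python3 - <<'E'
from h import *
s=status.sense(); print(s['eef_pos'],s['orientation'],s['time'],s['wrist_force'],s['gripper_width'])
for n in('scene','side'):
    f=save(n,n); print(n,-f['R'].T@f['t'],f['R'][2])
E
```

```text
[5.99715604e+02 3.51366215e-02 2.30122313e+02] [ 7.07107879e-01  7.07104983e-01 -6.52928241e-04 -7.50859796e-04] 0.0 [0.1569567  0.08463022 0.46162137] 85.60932304941542
scene [1204.11659897 -730.68043304 1216.79019428] [-0.44301241  0.49219461 -0.74932268]
side [-134.4289584  -707.55247271  989.13411698] [ 0.50862511  0.5346766  -0.67484919]
```

View pics/scene.png

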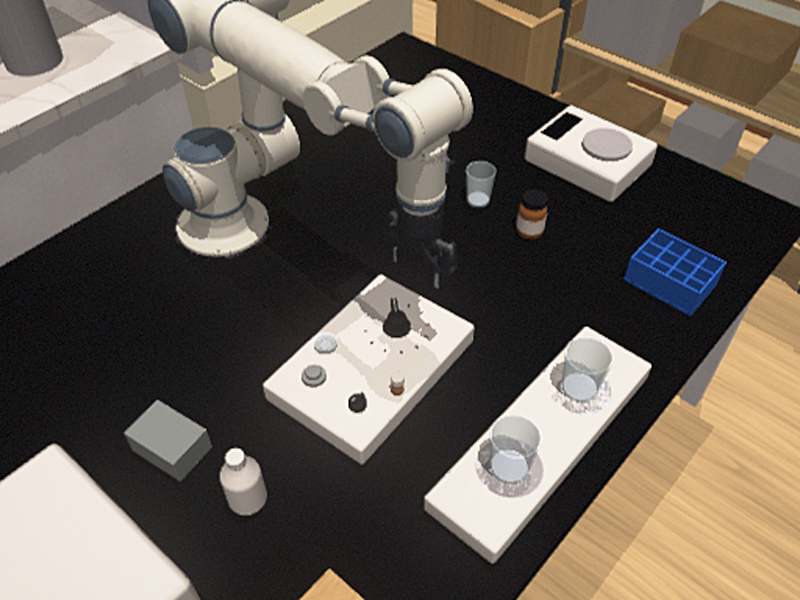

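View pics/side.png

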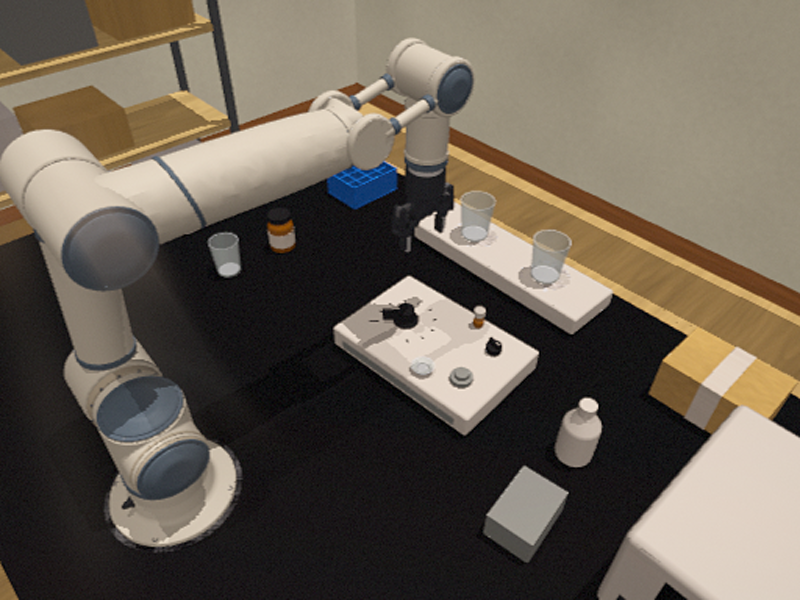

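The scene view (800 px wide) shows the console centred at about (370,365), with the selector at (396,322), button at (313,374), timer at (357,402), dish at (326,342) and vial at (397,383). The side view shows the same items at (405,315), (461,376), (493,346), (421,367) and (479,317). Next I'll enlarge both.

```bash
python3 - <<'E'
from h import *
for n,(u,v) in dict(side=(210,170),scene=(165,170)).items():
    f=load(n); c=f['pixels'][v:v+105,u:u+140,::-1]
    cv2.imwrite(f'pics/{n}_c.png',cv2.resize(c,None,fx=5.7,fy=5.7,interpolation=cv2.INTER_CUBIC))
E
```

```text
(no output)
```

View pics/side_c.png

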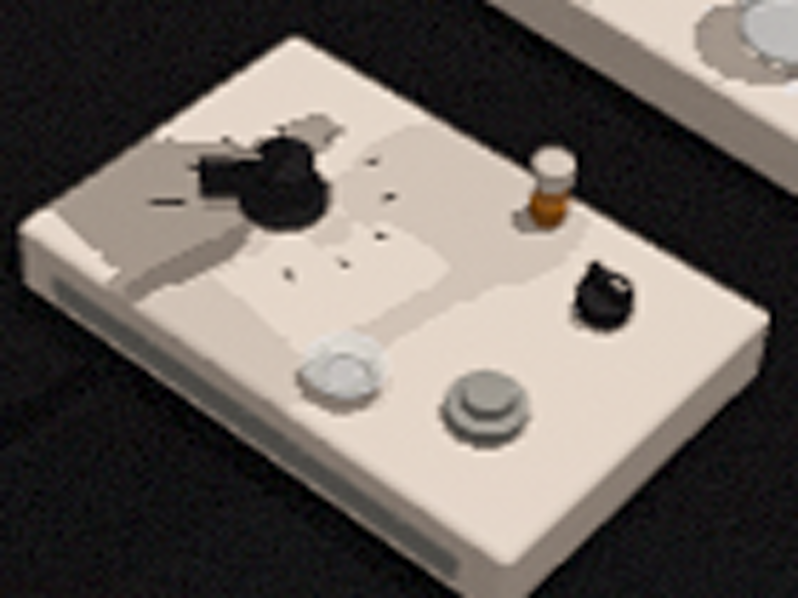

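View pics/scene_c.png

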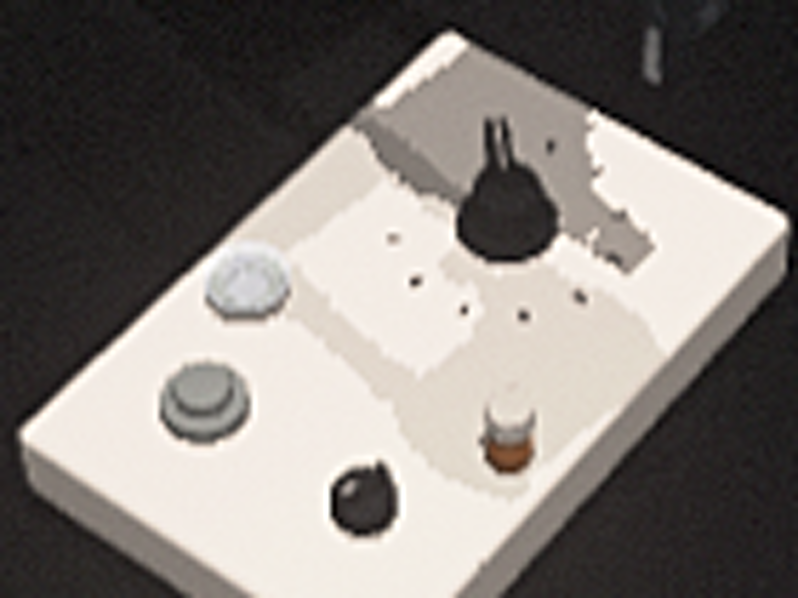

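The side crop shows the console corners at (295,38), (20,230), (768,318) and (505,562), the arm tip at about (205,178), and marks at (168,202), (290,274), (343,264), (380,236), (390,196) and (373,160). The scene crop shows the arm end at (497,125) and marks at (393,238), (415,281), (463,310), (523,316), (580,297) and (549,146).

```bash
cat >> h.py <<'E'
org=dict(side=(210,170),scene=(165,170))
def cp(n,f,x,y,z): return pt(f,org[n][0]+x/5.7-.4,org[n][1]+y/5.7-.4,z)
E
python3 - <<'E'
from h import *
np.set_printoptions(precision=1,suppress=True)
S=load('side');C=load('scene')
BL,FL,BR,FR=[cp('side',S,*p,60)[:2] for p in((295,38),(20,230),(768,318),(505,562))]
print(BL,FL,BR,FR, np.linalg.norm(BL-FL),np.linalg.norm(BL-BR))
print('scene BL,BR,FL',[cp('scene',C,*p,60)[:2] for p in((450,30),(20,437),(792,220))])
o=(BL+FL+BR+FR)/4; ey=(BL-BR+FL-FR); a=np.arctan2(-ey[0],ey[1]);
ex=(BL-FL+BR-FR); print('o',o,'yaw',np.degrees(a),np.degrees(np.arctan2(ex[1],ex[0])))
def toc(p,a=a):
    d=p[:2]-o;c,s=np.cos(a),np.sin(a);return np.array([c*d[0]+s*d[1],-s*d[0]+c*d[1]])
def rep(n,f,L,z):
    for p in L:
        q=toc(cp(n,f,*p,z)); r=q-[0,80]; print(n,p,q,'r',np.hypot(*r),'ang',np.degrees(np.arctan2(r[1],r[0])), cp(n,f,*p,z))
rep('side',S,[(168,202),(290,274),(343,264),(380,236),(390,196),(373,160)],60)
rep('scene',C,[(393,238),(415,281),(463,310),(523,316),(580,297),(549,146)],60)
print('tip');rep('side',S,[(203,160)],94);rep('scene',C,[(497,120)],94)
print('button');rep('side',S,[(488,390)],82);rep('scene',C,[(205,385)],82)
print('dish,vial,timer');rep('side',S,[(345,365)],70);rep('scene',C,[(248,280)],70)
rep('side',S,[(553,160)],105);rep('scene',C,[(510,410)],105);rep('side',S,[(605,285)],85)
E
```

```text
[659.4  95.9] [422.5  76.8] [ 685.1 -257.7] [ 452.5 -273.2] 237.6433952622884 354.55666739648854
scene BL,BR,FL [array([432. ,  80.2]), array([ 461.3, -275.7]), array([667.1,  96.6])]
o [554.9 -89.6] yaw 4.535840307754771 4.214566374049164
side (168, 202) [-43.9 130.4] r 66.87757408138694 ang 131.04454435553205 [500.8  37.   60. ]
side (290, 274) [-39.2  39.1] r 56.711933757054915 ang -133.78171406020329 [512.7 -53.7  60. ]
side (343, 264) [-12.8  22.4] r 58.99744352824463 ang -102.49333110349383 [540.4 -68.2  60. ]
side (380, 236) [18.9 21.7] r 61.26128810266287 ang -71.98597814621559 [572.  -66.4  60. ]
side (390, 196) [48.5 39.1] r 63.45493626139456 ang -40.11029595327835 [600.2 -46.7  60. ]
side (373, 160) [65.5 66.6] r 66.87244713896725 ang -11.52933167061316 [614.9 -17.9  60. ]
scene (393, 238) [-38.3  37.8] r 57.022619393079296 ang -132.20141332903003 [513.7 -54.9  60. ]
scene (415, 281) [-10.4  21.5] r 59.39467621719462 ang -100.10784863795826 [542.8 -68.9  60. ]
scene (463, 310) [21.9 21.3] r 62.703768928112844 ang -69.51070469670522 [575.1 -66.6  60. ]
scene (523, 316) [49.
[... 463 characters left out ...]
488, 390) [ -48.4 -108.2] r 194.34807955655194 ang -104.43336068153907 [ 515.1 -201.3   82. ]
scene (205, 385) [ -42.1 -108.4] r 193.08763328742535 ang -102.58964447785955 [ 521.5 -201.    82. ]
dish,vial,timer
side (345, 365) [-77.7 -34.8] r 138.64157467396595 ang -124.07335838690848 [ 480.2 -130.4   70. ]
scene (248, 280) [-76.1 -36.7] r 139.33560755903986 ang -123.08943311023943 [ 481.9 -132.2   70. ]
side (553, 160) [ 96.6 -38.4] r 152.78692102899095 ang -50.79502869004435 [ 654.2 -120.2  105. ]
scene (510, 410) [100.9 -42.1] r 158.3893219007131 ang -50.42324617143724 [ 658.8 -123.5  105. ]
side (605, 285) [  53.6 -108.9] r 196.36242868777114 ang -74.16034845702976 [ 616.9 -193.9   85. ]
```

```bash
cat >> h.py <<'E'
from scipy.spatial.transform import Rotation as Ro
AX=np.array([553.5,-7.5]); YAW=4.4; BTN=np.array([518.2,-200.8])
def pushpose(clk,gap=0,r=42,z=78):
    "pose with -x face of the shut fingers behind an arm standing at `clk` clicks"
    p=np.radians(135-30*clk+YAW); u=np.array([np.cos(p),np.sin(p)]); t=np.array([u[1],-u[0]])
    xy=AX+r*u-(6+11+gap)*t; x=np.r_[-t,0]; zz=np.array([0,0,-1.]); 
    return np.r_[xy,z],Ro.from_matrix(np.c_[x,np.cross(zz,x),zz])
def rel(pos,rot):
    s=status.sense(); R=Ro.from_quat(s['orientation'])
    print(np.round(R.inv().apply(pos-s['eef_pos'])/1000,4).tolist(),np.round((R.inv()*rot).as_rotvec(degrees=True),1).tolist())
E
python3 - <<'E'
from h import *
rel(*pushpose(0,14,z=150)); rel(*pushpose(0,14))
E
```

```text
[-0.0037, -0.0982, 0.0804] [-0.0, -0.1, -139.4]
[-0.0037, -0.098, 0.1524] [-0.0, -0.1, -139.4]
```

Emit:
carry_out(claw=[0, 0, 0, 0, 0, 0, 0, 0, 0, 0, 0, 0, 0, 0, 0, 0, 0, 0], offset=[[-0.004, -0.03, 0.02], [-0.004, -0.06, 0.04], [-0.004, -0.098, 0.08], [-0.004, -0.098, 0.08], [-0.004, -0.098, 0.08], [-0.004, -0.098, 0.08], [-0.004, -0.098, 0.08], [-0.004, -0.098, 0.08], [-0.004, -0.098, 0.08], [-0.004, -0.098, 0.08], [-0.004, -0.098, 0.08], [-0.004, -0.098, 0.08], [-0.004, -0.098, 0.08], [-0.004, -0.098, 0.08], [-0.004, -0.098, 0.08], [-0.004, -0.098, 0.08], [-0.004, -0.098, 0.08], [-0.004, -0.098, 0.08]], angular=[[0, 0, -10], [0, 0, -20], [0, 0, -30], [0, 0, -40], [0, 0, -50], [0, 0, -60], [0, 0, -70], [0, 0, -80], [0, 0, -90], [0, 0, -100], [0, 0, -110], [0, 0, -120], [0, 0, -130], [0, 0, -139], [0, 0, -139], [0, 0, -139], [0, 0, -139], [0, 0, -139]])

```text
time: 2.35
eef_pos: [502.0, -4.0, 151.3]
orientation: [-0.414, 0.91, 0.0, -0.0]
wrist_force: [-0.3, 0.6, -0.0]
gripper_width: -0.2
grasp_force: 0.0
```

```bash
python3 - <<'E'
from h import *
s=status.sense(); print(s['time'],s['eef_pos'],s['joint_pos'],s['wrist_force'],s['gripper_width'])
rel(*pushpose(0,14)); 
f=save('wrist','w1'); print(f['fx'],f['cx'],f['cy'],f['hand_eye'])
E
```

```text
2.35 [502.00625898  -3.98506214 151.26516219] [-7.57264467e-02 -1.75473043e-01  1.63116209e+00  1.53238308e-05
  1.68595668e+00 -2.50089816e+00] [-0.27872381  0.60634432 -0.0362042 ] -0.17663692845115794
[0.0002, 0.0006, 0.0733] [0.0, -0.0, -0.4]
297.3186396354542 255.9379181357977 192.02933564055152 [[-2.09618283e-04 -9.50307202e-01 -3.11313633e-01  8.14689667e+01]
 [ 9.99999472e-01  1.14049532e-04 -1.02147876e-03  4.62126872e-01]
 [ 1.00622380e-03 -3.11313682e-01  9.50306676e-01 -1.43333743e+02]
 [ 0.00000000e+00  0.00000000e+00  0.00000000e+00  1.00000000e+00]]
```

View pics/w1.png

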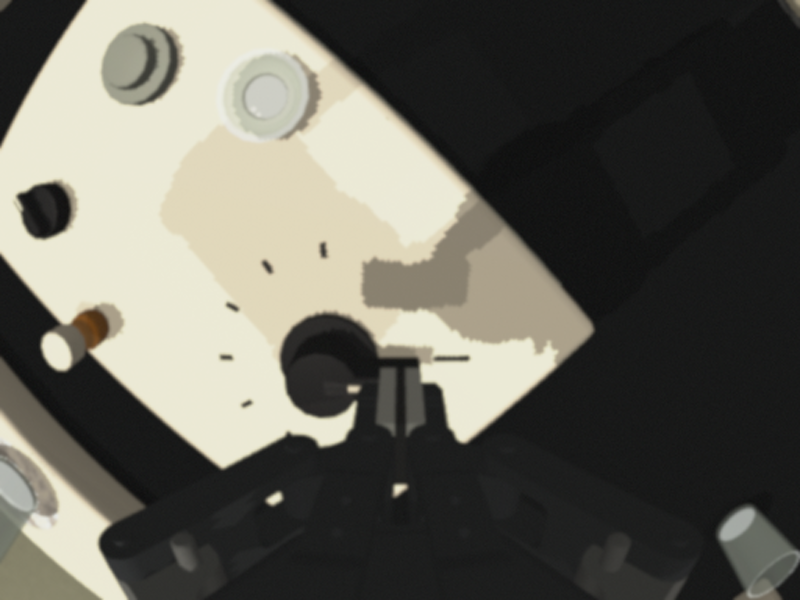

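The wrist view shows the hub at (325,365), the arm along row 362 behind the fingertips (400,365), the off mark at (452,358), the dish at (268,95) and the button at (130,65). I'll check my estimated positions by projecting them into this image.

```bash
cat >> h.py <<'E'
def wproj(f,X,s):
    "world point -> wrist pixel in the 800x600 picture"
    p=Ro.from_quat(s['orientation']).inv().apply(np.asarray(X,float)-s['eef_pos'])
    c=(np.linalg.inv(f['hand_eye'])@np.r_[p,1])[:3]; h=np.hypot(*c[:2]); th=np.arctan2(h,c[2])
    return np.round((np.array([f['cx'],f['cy']])+f['fx']*th*c[:2]/h)/.64)
E
python3 - <<'E'
from h import *
f=load('w1'); s=status.sense()
def P(r,ang,z): a=np.radians(ang+YAW); return np.r_[AX+r*np.array([np.cos(a),np.sin(a)]),z]
for n,X in dict(hub=P(0,0,94),tip=P(50,135,94),tipL=P(50.4,142,94),tipR=P(50.4,128,94),off_out=P(78,135,60),m5=P(62,-15,60),m7=P(62,-75,60),m9=P(62,-135,60),btn=np.r_[BTN,82],fing=s['eef_pos']).items(): print(n,wproj(f,X,s))
E
```

```text
hub [317. 390.]
tip [417. 390.]
tipL [418. 379.]
tipR [417. 401.]
off_out [465. 360.]
m5 [245. 405.]
m7 [230. 309.]
m9 [320. 252.]
btn [120.  64.]
fing [399. 393.]
```

Projections agree with the picture to about 2 mm, and the selector is at off. I'll descend next.

Emit:
carry_out(claw=[0, 0, 0, 0, 0], offset=[[0, 0, 0.02], [0, 0, 0.04], [0, 0, 0.06], [0, 0, 0.073], [0, 0, 0.073]], angular=[[0, 0, 0], [0, 0, 0], [0, 0, 0], [0, 0, 0], [0, 0, 0]])

```text
time: 3.02
eef_pos: [501.1, -3.9, 76.5]
orientation: [-0.415, 0.91, 0.001, -0.001]
wrist_force: [0.4, -0.5, -0.3]
gripper_width: -0.2
grasp_force: 0.0
```

```bash
python3 - <<'E'
from h import *
s=status.sense(); print(s['eef_pos'],s['wrist_force'])
for c,g in((0,7),(0,3),(0,0),(.2,0),(.4,0),(.6,0),(.8,0)): rel(*pushpose(c,g))
E
```

```text
[501.10965019  -3.9410624   76.51958104] [ 0.40260213 -0.52221016 -0.27984059]
[-0.0074, -0.0, -0.0015] [0.1, -0.1, -0.4]
[-0.0114, -0.0, -0.0015] [0.1, -0.1, -0.4]
[-0.0144, 0.0, -0.0015] [0.1, -0.1, -0.4]
[-0.0189, 0.0016, -0.0015] [0.1, -0.1, 5.6]
[-0.0235, 0.0027, -0.0015] [0.1, -0.1, 11.6]
[-0.0282, 0.0033, -0.0015] [0.1, -0.1, 17.6]
[-0.0329, 0.0034, -0.0015] [0.1, -0.1, 23.6]
```

Emit:
carry_out(claw=[0, 0, 0, 0, 0, 0, 0, 0, 0, 0], offset=[[-0.007, 0, -0.001], [-0.0114, 0, -0.001], [-0.0144, 0, -0.001], [-0.0166, 0.001, -0.001], [-0.019, 0.0016, -0.001], [-0.021, 0.002, -0.001], [-0.0235, 0.0027, -0.001], [-0.026, 0.003, -0.001], [-0.0282, 0.0033, -0.001], [-0.0317, 0.0034, -0.001]], angular=[[0, 0, 0], [0, 0, 0], [0, 0, 0], [0, 0, 3], [0, 0, 5.6], [0, 0, 8.6], [0, 0, 11.6], [0, 0, 14.6], [0, 0, 17.6], [0, 0, 22]])

```text
time: 4.28
eef_pos: [520.5, 22.4, 79.6]
orientation: [-0.232, 0.973, -0.0, 0.0]
wrist_force: [-0.8, 0.4, -0.0]
gripper_width: 0.2
grasp_force: 0.0
```

```bash
python3 - <<'E'
from h import *
s=status.sense(); print(s['eef_pos'],s['wrist_force'],s['wrist_torque'])
for c in(.9,1,1.15,1.3,1.45,1.6,1.75): rel(*pushpose(c,0))
f=save('wrist','w2')
def P(r,ang,z): a=np.radians(ang+YAW); return np.r_[AX+r*np.array([np.cos(a),np.sin(a)]),z]
for k in (0,.75,1): print(k,wproj(f,P(50,135-30*k,94),s))
cv2.imwrite('pics/w2c.png',cv2.resize(f['pixels'][140:290,150:350,::-1],(800,600),interpolation=cv2.INTER_CUBIC))
E
```

```text
[520.54685893  22.35843965  79.58600186] [-0.84327329  0.40698085 -0.01631917] [-0.00251773  0.0263411  -0.0285915 ]
[-0.0022, 0.0017, 0.0016] [-0.0, 0.0, 4.5]
[-0.0045, 0.0023, 0.0016] [-0.0, 0.0, 7.5]
[-0.008, 0.0031, 0.0016] [-0.0, 0.0, 12.0]
[-0.0115, 0.0036, 0.0016] [-0.0, 0.0, 16.5]
[-0.0151, 0.0038, 0.0016] [-0.0, 0.0, 21.0]
[-0.0186, 0.0037, 0.0016] [-0.0, 0.0, 25.5]
[-0.0222, 0.0033, 0.0016] [-0.0, 0.0, 30.0]
0 [415. 406.]
0.75 [425. 453.]
1 [424. 468.]
```

View pics/w2c.png

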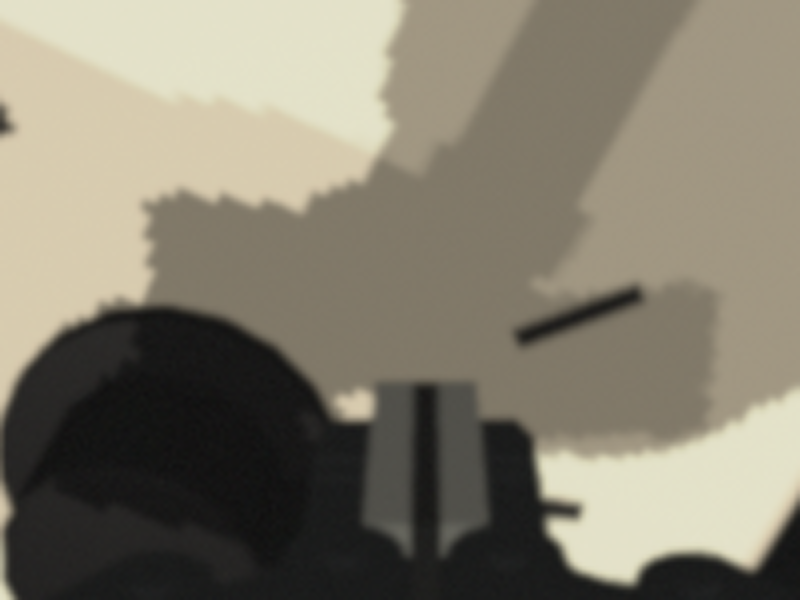

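The crop shows the arm gone from the off mark (580,315), mark 1 free at (560,510), and no force on the tool, so click 1 is done. I'll go on to 2.75 clicks.

```bash
python3 - <<'E'
from h import *
for c in np.arange(.9,2.8,.15): rel(*pushpose(c,0,z=79))
rel(*pushpose(2.75,0,z=79))
E
```

```text
[-0.0019, 0.0015, 0.0006] [-0.0, 0.0, 4.3]
[-0.0053, 0.0024, 0.0006] [0.0, 0.0, 8.8]
[-0.0088, 0.0031, 0.0006] [0.0, 0.0, 13.3]
[-0.0124, 0.0035, 0.0006] [0.0, 0.0, 17.8]
[-0.0159, 0.0036, 0.0006] [0.0, 0.0, 22.3]
[-0.0195, 0.0035, 0.0006] [0.0, 0.0, 26.8]
[-0.023, 0.003, 0.0006] [0.0, 0.0, 31.3]
[-0.0265, 0.0023, 0.0006] [0.0, 0.0, 35.8]
[-0.0299, 0.0014, 0.0006] [0.0, 0.0, 40.3]
[-0.0332, 0.0001, 0.0006] [0.0, 0.0, 44.8]
[-0.0365, -0.0014, 0.0006] [0.0, 0.0, 49.3]
[-0.0396, -0.0032, 0.0006] [0.0, 0.0, 53.8]
[-0.0425, -0.0051, 0.0006] [0.0, 0.0, 58.3]
[-0.0434, -0.0059, 0.0006] [0.0, 0.0, 59.8]
```

Emit:
carry_out(claw=[0, 0, 0, 0, 0, 0, 0, 0, 0, 0, 0, 0, 0, 0, 0], offset=[[-0.002, 0.0015, 0], [-0.0053, 0.0024, 0], [-0.0088, 0.0031, 0], [-0.0124, 0.0035, 0], [-0.016, 0.0036, 0], [-0.0195, 0.0035, 0], [-0.023, 0.003, 0], [-0.0265, 0.0023, 0], [-0.03, 0.0014, 0], [-0.0332, 0, 0], [-0.0365, -0.0014, 0], [-0.0396, -0.0032, 0], [-0.0425, -0.0051, 0], [-0.0434, -0.0059, 0], [-0.0434, -0.0059, 0]], angular=[[0, 0, 4.3], [0, 0, 8.8], [0, 0, 13.3], [0, 0, 17.8], [0, 0, 22.3], [0, 0, 26.8], [0, 0, 31.3], [0, 0, 35.8], [0, 0, 40.3], [0, 0, 44.8], [0, 0, 49.3], [0, 0, 53.8], [0, 0, 58.3], [0, 0, 60], [0, 0, 60]])

```text
time: 6.2
eef_pos: [561.6, 36.6, 79.3]
orientation: [0.283, 0.959, 0.0, 0.0]
wrist_force: [0.0, -0.4, -0.2]
gripper_width: -0.1
grasp_force: 0.0
```

```bash
python3 - <<'E'
from h import *
s=status.sense(); print(s['eef_pos'],s['wrist_force'],s['joint_pos'][5])
for c in np.arange(2.9,4.8,.15): rel(*pushpose(c,0,z=79))
rel(*pushpose(4.75,0,z=79))
f=save('side','s2'); cv2.imwrite('pics/s2c.png',cv2.resize(f['pixels'][170:275,210:350,::-1],None,fx=5.7,fy=5.7,interpolation=cv2.INTER_CUBIC))
E
```

```text
[561.64252899  36.62186751  79.32385599] [ 0.03740174 -0.39587588 -0.24765426] -0.9915143089006652
[-0.0036, 0.0018, 0.0003] [0.0, 0.0, 4.7]
[-0.0071, 0.0027, 0.0003] [0.0, 0.0, 9.2]
[-0.0106, 0.0034, 0.0003] [0.0, 0.0, 13.7]
[-0.0141, 0.0037, 0.0003] [0.0, 0.0, 18.2]
[-0.0177, 0.0038, 0.0003] [0.0, 0.0, 22.7]
[-0.0212, 0.0037, 0.0003] [0.0, 0.0, 27.2]
[-0.0247, 0.0032, 0.0003] [0.0, 0.0, 31.7]
[-0.0282, 0.0025, 0.0003] [0.0, 0.0, 36.2]
[-0.0316, 0.0015, 0.0003] [0.0, 0.0, 40.7]
[-0.035, 0.0002, 0.0003] [0.0, 0.0, 45.2]
[-0.0382, -0.0013, 0.0003] [0.0, 0.0, 49.7]
[-0.0413, -0.0031, 0.0003] [0.0, 0.0, 54.2]
[-0.0442, -0.0051, 0.0003] [0.0, -0.0, 58.7]
[-0.0451, -0.0058, 0.0003] [0.0, -0.0, 60.2]
```

View pics/s2c.png

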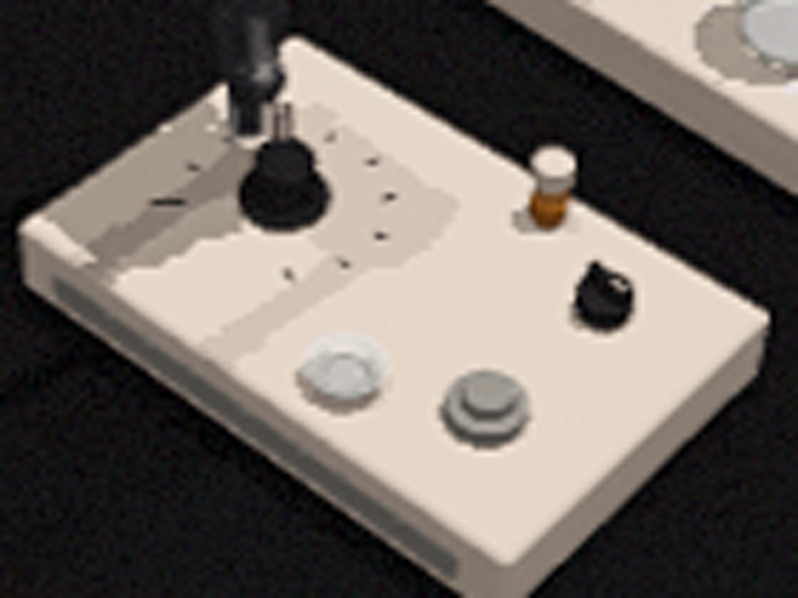

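The side crop shows the arm pointing up and back at (283,105) with its white line. Marks 4 (331,136) to 9 (290,274) lie ahead of it, so it is at 3. I'll go on to 5.

Emit:
carry_out(claw=[0, 0, 0, 0, 0, 0, 0, 0, 0, 0, 0, 0, 0, 0, 0], offset=[[-0.0036, 0.0018, 0], [-0.007, 0.0027, 0], [-0.0106, 0.0034, 0], [-0.014, 0.0037, 0], [-0.0177, 0.0038, 0], [-0.0212, 0.0037, 0], [-0.0247, 0.0032, 0], [-0.0282, 0.0025, 0], [-0.0316, 0.0015, 0], [-0.035, 0, 0], [-0.0382, -0.0013, 0], [-0.0413, -0.0031, 0], [-0.0442, -0.0051, 0], [-0.045, -0.0058, 0], [-0.045, -0.0058, 0]], angular=[[0, 0, 4.7], [0, 0, 9.2], [0, 0, 13.7], [0, 0, 18.2], [0, 0, 22.7], [0, 0, 27.2], [0, 0, 31.7], [0, 0, 36.2], [0, 0, 40.7], [0, 0, 45.2], [0, 0, 49.7], [0, 0, 54.2], [0, 0, 58.7], [0, 0, 60], [0, 0, 60]])

```text
time: 8.12
eef_pos: [596.1, 7.2, 79.2]
orientation: [0.725, 0.689, -0.0, -0.0]
wrist_force: [0.6, 0.5, -0.2]
gripper_width: -0.0
grasp_force: 0.0
```

```bash
python3 - <<'E'
from h import *
s=status.sense(); print(s['eef_pos'],s['wrist_force'],s['joint_pos'][5])
for c in np.arange(4.9,5.7,.15): rel(*pushpose(c,0,z=79))
rel(*pushpose(5.75,0,z=79))
E
```

```text
[596.08839613   7.21430156  79.24315607] [ 0.63824742  0.54212365 -0.20550141] 0.005989617204381488
[-0.0033, 0.0015, 0.0002] [-0.0, -0.0, 4.7]
[-0.0068, 0.0024, 0.0002] [-0.0, -0.0, 9.2]
[-0.0103, 0.003, 0.0002] [-0.0, -0.0, 13.7]
[-0.0138, 0.0034, 0.0002] [-0.0, -0.0, 18.2]
[-0.0174, 0.0035, 0.0002] [-0.0, -0.0, 22.7]
[-0.0209, 0.0033, 0.0002] [-0.0, -0.0, 27.2]
[-0.0233, 0.0031, 0.0002] [-0.0, -0.0, 30.2]
```

Emit:
carry_out(claw=[0, 0, 0, 0, 0, 0, 0, 0], offset=[[-0.0033, 0.0015, 0], [-0.0068, 0.0024, 0], [-0.0103, 0.003, 0], [-0.0138, 0.0034, 0], [-0.0174, 0.0035, 0], [-0.021, 0.0033, 0], [-0.0233, 0.003, 0], [-0.0233, 0.003, 0]], angular=[[0, 0, 4.7], [0, 0, 9.2], [0, 0, 13.7], [0, 0, 18.2], [0, 0, 22.7], [0, 0, 27.2], [0, 0, 30], [0, 0, 30]])

```text
time: 9.12
eef_pos: [597.9, -16.2, 79.3]
orientation: [0.878, 0.478, 0.0, -0.0]
wrist_force: [0.4, 0.4, -0.1]
gripper_width: -0.1
grasp_force: 0.0
```

```bash
python3 - <<'E'
from h import *
s=status.sense(); print(s['eef_pos'],s['wrist_force'],s['joint_pos'][5])
for c in np.arange(5.9,6.7,.15): rel(*pushpose(c,0,z=79))
rel(*pushpose(6.75,0,z=79))
f=save('side','s3'); cv2.imwrite('pics/s3c.png',cv2.resize(f['pixels'][170:275,210:350,::-1],None,fx=5.7,fy=5.7,interpolation=cv2.INTER_CUBIC))
a=AX
for k in range(5,8):
    p=np.radians(135-30*k+YAW); X=np.r_[AX+50*np.array([np.cos(p),np.sin(p)]),94]
    c=f['R']@X+f['t']; print(k,((c[:2]/c[2]*[f['fx'],f['fy']]+[f['cx'],f['cy']])-[209.6,169.6])*5.7)
E
```

```text
[597.87936769 -16.18710899  79.2959266 ] [ 0.39392042  0.42067909 -0.06614499] 0.4904764831442946
[-0.0033, 0.0013, 0.0003] [-0.0, -0.0, 4.7]
[-0.0067, 0.0022, 0.0003] [-0.0, -0.0, 9.2]
[-0.0102, 0.0029, 0.0003] [-0.0, -0.0, 13.7]
[-0.0138, 0.0032, 0.0003] [-0.0, -0.0, 18.2]
[-0.0173, 0.0033, 0.0003] [-0.0, -0.0, 22.7]
[-0.0209, 0.0032, 0.0003] [-0.0, -0.0, 27.2]
[-0.0232, 0.0029, 0.0003] [-0.0, -0.0, 30.2]
5 [359.17332168 125.51260882]
6 [373.99487819 154.14050843]
7 [365.6801045 184.0546006]
```

View pics/s3c.png

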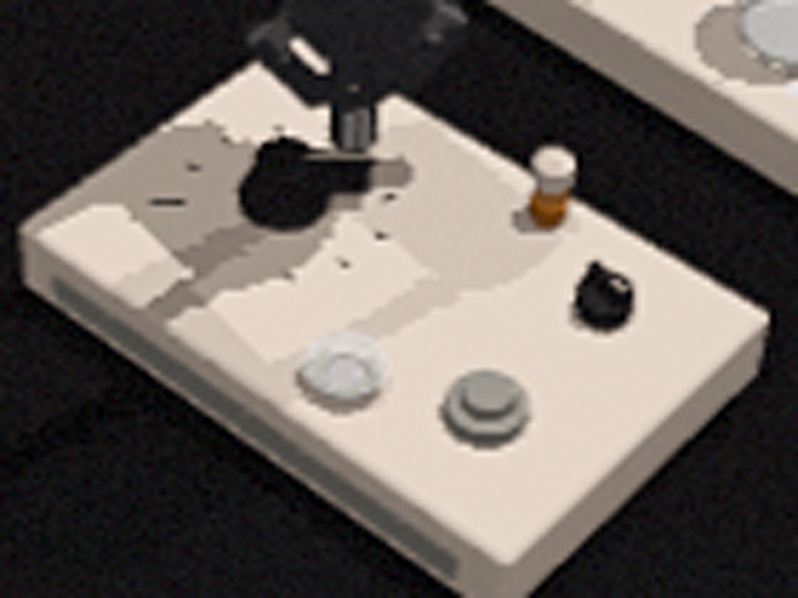

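The arm end is at about (375,158), which matches the projection for position 6 (374,154). One more click needed.

Emit:
carry_out(claw=[0, 0, 0, 0, 0, 0, 0, 0], offset=[[-0.0033, 0.0013, 0], [-0.0067, 0.0022, 0], [-0.0102, 0.0029, 0], [-0.0138, 0.0032, 0], [-0.0173, 0.0033, 0], [-0.0208, 0.0032, 0], [-0.0232, 0.003, 0], [-0.0232, 0.003, 0]], angular=[[0, 0, 4.7], [0, 0, 9.2], [0, 0, 13.7], [0, 0, 18.2], [0, 0, 22.7], [0, 0, 27.2], [0, 0, 30], [0, 0, 30]])

```text
time: 10.18
eef_pos: [587.8, -37.2, 79.3]
orientation: [0.972, 0.234, 0.0, -0.0]
wrist_force: [0.0, 1.5, 0.1]
gripper_width: -0.3
grasp_force: 0.0
```

```bash
python3 - <<'E'
from h import *
s=status.sense(); print(s['eef_pos'],s['wrist_force'],s['joint_pos'][5])
f=load('side'); 
n=np.r_[BTN,150]
rel(n,Ro.from_quat(s['orientation']))
E
```

```text
[587.79809944 -37.21106277  79.30853829] [0.02751576 1.53913481 0.13411307] 0.9768488627862001
[-0.1365, 0.1139, -0.0707] [0.0, 0.0, 0.0]
```

Emit:
carry_out(claw=[0, 0, 0, 0, 0, 0, 0, 0], offset=[[0.006, 0, 0], [0.012, 0, 0], [0.012, 0, 0], [0.012, 0, -0.02], [0.012, 0, -0.05], [0.012, 0, -0.08], [0.012, 0, -0.1], [0.012, 0, -0.1]], angular=[[0, 0, 0], [0, 0, 0], [0, 0, 0], [0, 0, 0], [0, 0, 0], [0, 0, 0], [0, 0, 0], [0, 0, 0]])

```text
time: 11.18
eef_pos: [599.4, -32.0, 182.2]
orientation: [0.972, 0.233, 0.002, 0.001]
wrist_force: [0.6, 0.3, 0.4]
gripper_width: 0.1
grasp_force: 0.0
```

```bash
python3 - <<'E'
from h import *
f=save('side','s4'); g=imaging.grab_frame('scene')
A=cv2.resize(f['pixels'][170:275,210:350,::-1],(400,300),interpolation=cv2.INTER_CUBIC)
B=cv2.resize(g['pixels'][170:275,165:305,::-1],(400,300),interpolation=cv2.INTER_CUBIC)
cv2.imwrite('pics/s4c.png',cv2.resize(np.hstack([A,B]),(800,300)))
k=400/140
for n,F,o in(('side',f,(210,170)),('scene',g,(165,170))):
  for c in(6,7,8):
    p=np.radians(135-30*c+YAW); X=np.r_[AX+50*np.array([np.cos(p),np.sin(p)]),94]
    q=F['R']@X+F['t']; print(n,c,((q[:2]/q[2]*[F['fx'],F['fy']]+[F['cx'],F['cy']])-o+.4)*k+[400*(n=='scene'),0])
E
```

```text
side 6 [187.46610435  77.26341275]
side 7 [183.298298    92.25794516]
side 8 [168.23331129 103.76289382]
scene 6 [660.46301716 128.05440148]
scene 7 [635.69169079 125.74080172]
scene 8 [616.07806885 114.26120843]
```

View pics/s4c.png

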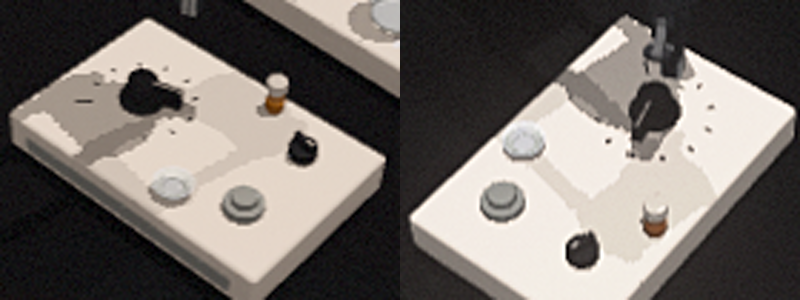

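The arm tip is at side (182,92) and scene (636,130), which matches position 7 (183,92 and 636,126). Now the button.

```bash
python3 - <<'E'
from h import *
s=status.sense(); rel(np.r_[BTN,95],Ro.from_quat([s['orientation'][0],s['orientation'][1],0,0]))
f=load('side'); print(pt(f,210+488/5.7,170+390/5.7)); g=load('scene'); print(pt(g,165+205/5.7,170+385/5.7))
E
```

```text
[-0.148, 0.1142, 0.0836] [-0.0, 0.0, 0.0]
[ 516.59532753 -201.80034117   79.56221657]
[ 522.43176292 -200.48665801   80.40616658]
```

Emit:
carry_out(claw=[0, 0, 0, 0, 0, 0, 0, 0, 0, 0, 0, 0], offset=[[-0.03, 0.023, 0], [-0.06, 0.046, 0], [-0.09, 0.069, 0], [-0.12, 0.092, 0], [-0.148, 0.115, 0], [-0.148, 0.115, 0], [-0.148, 0.115, 0.02], [-0.148, 0.115, 0.04], [-0.148, 0.115, 0.06], [-0.148, 0.115, 0.08], [-0.148, 0.115, 0.084], [-0.148, 0.115, 0.084]], angular=[[0, 0, 0], [0, 0, 0], [0, 0, 0], [0, 0, 0], [0, 0, 0], [0, 0, 0], [0, 0, 0], [0, 0, 0], [0, 0, 0], [0, 0, 0], [0, 0, 0], [0, 0, 0]])

```text
time: 12.78
eef_pos: [518.9, -201.4, 95.2]
orientation: [0.972, 0.234, -0.0, -0.0]
wrist_force: [0.4, -0.5, 0.8]
gripper_width: -0.1
grasp_force: 0.0
```

```bash
python3 - <<'E'
from h import *
s=status.sense(); print(s['eef_pos'],s['wrist_force'])
f=imaging.grab_frame('side');g=imaging.grab_frame('scene')
L=[]
for F,(u,v) in((f,(275,205)),(g,(165,200))):
    L.append(cv2.resize(F['pixels'][v:v+60,u:u+60,::-1],(400,400),interpolation=cv2.INTER_CUBIC))
cv2.imwrite('pics/b.png',np.hstack(L))
E
```

```text
[ 518.88058728 -201.41781338   95.17239166] [ 0.39342104 -0.48776239  0.80378573]
```

View pics/b.png

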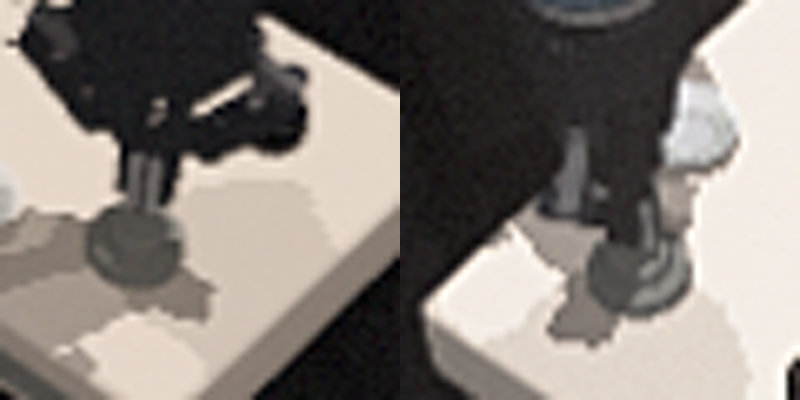

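The fingertips stand centred over the button in both views (145,210 and 640,245). I'll press down.

Emit:
carry_out(claw=[0, 0, 0, 0, 0, 0, 0], offset=[[0, 0, 0.006], [0, 0, 0.011], [0, 0, 0.014], [0, 0, 0.017], [0, 0, 0.019], [0, 0, 0.02], [0, 0, 0.02]], angular=[[0, 0, 0], [0, 0, 0], [0, 0, 0], [0, 0, 0], [0, 0, 0], [0, 0, 0], [0, 0, 0]])

```text
time: 13.75
eef_pos: [518.8, -201.5, 76.0]
orientation: [0.972, 0.233, 0.0, 0.0]
wrist_force: [-3.5, 0.9, 6.2]
gripper_width: -0.5
grasp_force: 3.0
```

Emit:
carry_out(claw=[0, 0, 0, 0], offset=[[0, 0, 0.001], [0, 0, 0.002], [0, 0, 0.003], [0, 0, 0.003]], angular=[[0, 0, 0], [0, 0, 0], [0, 0, 0], [0, 0, 0]])

```text
time: 14.25
eef_pos: [518.9, -201.6, 75.8]
orientation: [0.972, 0.233, 0.001, 0.001]
wrist_force: [-9.6, 3.3, 18.2]
gripper_width: 0.0
grasp_force: 9.0
```

The button has bottomed: 18 N, and the TCP no longer sinks (75.8 mm against 82 − 6). I'll release it and retreat.

Emit:
carry_out(claw=[0, 0, 0, 0, 0, 0, 0, 0, 0], offset=[[0, 0, -0.004], [0, 0, -0.009], [0, 0, -0.015], [0, 0, -0.03], [0, 0, -0.06], [0, 0, -0.1], [0, 0, -0.12], [0, 0, -0.12], [0, 0, -0.12]], angular=[[0, 0, 0], [0, 0, 0], [0, 0, 0], [0, 0, 0], [0, 0, 0], [0, 0, 0], [0, 0, 0], [0, 0, 0], [0, 0, 0]])

```text
time: 15.38
eef_pos: [518.4, -201.3, 190.4]
orientation: [0.972, 0.233, -0.001, -0.001]
wrist_force: [0.3, 0.2, -0.9]
gripper_width: 0.3
grasp_force: 0.0
```

```bash
python3 - <<'E'
from h import *
s=status.sense(); print(s['time'],s['eef_pos'],s['wrist_force'])
g=imaging.grab_frame('scene')
cv2.imwrite('pics/end.png',cv2.resize(g['pixels'][165:285,160:310,::-1],(750,600),interpolation=cv2.INTER_CUBIC))
E
```

```text
15.375 [ 518.42220456 -201.28550367  190.40049533] [ 0.25905348  0.19785159 -0.87928288]
```

View pics/end.png

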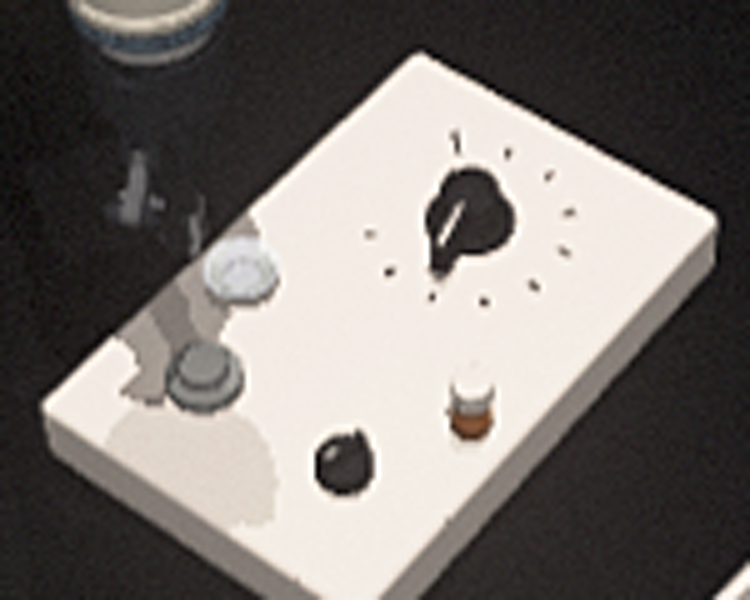

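The picture shows the arm pointing at (437,275), towards the seventh mark from off (432,297). The button is back up at (205,372), and the dish, vial and timer knob look unmoved.

```bash
python3 -c "
from cell import job; print(job.sign_off())"
```

```text
the job is handed in; nothing more can be done
None
```

The selector stands at position seven, the start button was then pressed fully down and sprang back, nothing else was touched, and the job was handed in at about 15 s.

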